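Open the sample station and load the vial carrier

TASK

Get the sample station ready for a dispensing run: lift its loose lid off by the knob and set it down gently, knob up, in the middle of the blue pad. Then take the vial carrier by its bar handle, keep it upright, and lower it gently into the station's well, lengthwise along the well, until it sits level and fully home on the floor. Let go of both, and leave everything else on the bench where it stands.

Things in the scene. Friction and masses are not known exactly. Their poses are not given: they have to be found in the camera images.
- station: fixed black sample station on an aluminium base plate of 190 x 154 mm (x, y); its block is 170 x 134 mm and its flat rim 60 mm high. In its top a rectangular well, 116 mm along x by 80 mm along y and 25 mm deep below the rim, with a 6 mm 45-degree grey chamfer round the mouth; the lid covers the well at the start. Origin: centre of the underside, z up
- well (a point): centre of the well's aluminium floor, 35 mm above the table; axes as the station's: x along the well's length (116 mm), y across (80 mm)
- lid: loose aluminium lid, plate 150 x 114 x 8 mm (x, y, z), with a grey plug 104 x 68 x 8 mm beneath it and a round black knob in the middle on top. 56 mm tall in all, 0.35 kg. Origin: centre of the plug's underside, z up through the knob; on a flat surface the lid stands on its plug. On the station the plug's underside is 52 mm above the table
- lid_knob (a point): point at which to grip the knob: on its axis, 42 mm above the lid's origin. The knob's head is 34 mm in diameter and 32 mm tall (24 to 56 mm above the lid's origin); the plate's top is 16 mm above that origin
- pad: fixed flat blue silicone pad, 200 x 160 x 5 mm (x, y, z). Origin: centre of its underside; its top is 5 mm higher
- carrier: loose white vial carrier, 110 x 74 mm (x, y), block 24 mm high, holding 28 firmly fixed silver-capped yellow vials whose tops are 40 mm above its underside; above them a black bar handle along x. 0.45 kg. Origin: centre of the underside, z up. The same either way round
- carrier_grip (a point): point at which to grip the handle bar: 68 mm above the carrier's origin, in the middle of the bar, which is 100 mm long (carrier x), 14 mm thick (carrier y) and spans 52 to 82 mm above the carrier's underside
- amber_bottle: bystander: amber glass bottle with black cap, 66 mm across, 130 mm tall. Origin: centre of its underside
- white_bottle: bystander: white plastic bottle with red cap, 60 mm across, 120 mm tall. Origin: centre of its underside
- tip_box: bystander: green box with clear top, 122 x 87 x 63 mm. Origin: centre of its underside
- jar: bystander: white ceramic jar with a small blue knobbed cover (one piece), 84 mm across, 98 mm tall. Origin: centre of its underside
- screwdriver: bystander: red-handled screwdriver lying flat, 190 mm long. Origin: in its handle-to-tip line, on its underside
- spare_block: bystander: low black block with six holes, 80 x 130 x 30 mm, empty. Origin: centre of its underside
- cap_tray: bystander: small open yellow tray, 50 x 80 x 25 mm, with a few silver caps. Origin: centre of its underside
Things that resemble listed ones, but are neither listed nor needed, are in the scene too. What is shaped like the lid but pink is not meant. Leave any purple look-alike of the carrier alone.

How it is judged:
On the way, in this order (a step that is already met when the one before it is completed fails the run):
1. the lid lies on the blue pad, knob up, released (horizontal distance between lid and pad below 0.045 m and z of lid in the frame of pad between 0.002 and 0.009 m and angle between lid's own z axis and vertical below 0.06 rad and linear speed of lid below 0.03 m/s and contact force between the fingers and lid below 0.1 N), for 0.2 s.
2. the vial carrier sits fully home in the station's well, released (horizontal distance between carrier and well below 0.008 m and z of carrier in the frame of well between -0.004 and 0.005 m and angle between the x axis of carrier and the x axis of well, either way round below 0.12 rad and angle between carrier's own z axis and vertical below 0.05 rad and linear speed of carrier below 0.03 m/s and contact force between the fingers and carrier below 0.1 N), for 0.2 s.
At the end, for the whole second after the job is handed in: Lid flat on the blue pad, knob up, centres within 45 mm; carrier in the well, within 5 mm of fully down and 8 mm of its centre, level within 0.05 rad, lengthwise (either way round) within 0.12 rad; both released and at rest (all of step 1 and all of step 2); the robot touches nothing.
It fails at once if the lid is dropped (faster than 0.5 m/s out of the fingers) (contact force between the fingers and lid below 0.05 N and linear speed of lid above 0.5 m/s).
It fails at once if the carrier is dropped (faster than 0.5 m/s out of the fingers) (contact force between the fingers and carrier below 0.05 N and linear speed of carrier above 0.5 m/s).
It fails at once if the carrier is tipped by more than 0.6 rad (angle between carrier's own z axis and vertical above 0.6 rad).
It fails at once if a bystander is moved by more than 30 mm or knocked over (distance of any of amber_bottle, white_bottle, tip_box, jar, screwdriver, spare_block, cap_tray from where it was at the start of the episode above 0.03 m or angle between any of amber_bottle, white_bottle, tip_box, jar, spare_block, cap_tray's own z axis and vertical above 0.5 rad).
It also fails if it takes over 64 s, if anything falls off the work surface, if the arm or the gripper's body presses on something with over 40 N, if the wrist force passes 120 N, or if a joint passes its speed limit or range.

ROBOT

A 6-joint arm with a two-finger parallel gripper is mounted at the origin on the work surface. World frame = base frame: x ahead of the robot, y to its left, z up, the work surface at z = 0. Lengths are in m, angles in rad, forces in N, time in s.
With the tool pointing down it reaches from about 0.35 to 0.975 m from the base axis. Payload 4.9 kg.
Tool frame: the origin (TCP) lies at the very end of the fingers, on their centre line; the grasp point (between the pads) lies 19 mm behind it; z points along the fingers, y is the line along which they close (so a half turn about z gives the same grasp; the last joint's range is limited). The gripper opens to 85 mm and grips with 20 to 120 N. Pads are 22 mm wide; open, the fingers measure 114 mm over their backs; the gripper's body (76 mm by 85 mm) begins 54 mm behind the grasp point. The pads swing forward as they close: fully open they stand 13 mm farther back than shut.
Start: joints at [1.075, 0.053, 1.613, -0, 1.476, -0.119], TCP at [0.23, 0.581, 0.231] pointing down, gripper open.
Joint ranges: [-3.01, 3.01], [-1.01, 2.22], [0.06, 2.58], [-1.02, 4.17], [0.09, 2.62], [-3.14, 3.14]. Speed limits (rad/s): [2.57, 2.57, 3.14, 3.14, 3.14, 3.14].

INTERFACE

Orientations are given as a unit quaternion [x, y, z, w].
In Python, from plant import env gives the robot as it stands. The module is installed in compiled form; this text tells all that it offers.
- The arm moves only by the tool play_rows, never from a script. Its argument "series" is a list of rows, each a list of 6 numbers: the shift along the world's x, y, z in cm, then the turn, a rotation vector about the world's x, y, z in rad. In form: [[x, y, z, ax, ay, az], ...]. A call has 1 to 8 rows; each row is the pose to reach, as a shift and turn from the pose commanded when the call began; what a row does not reach only later rows make up. A row lasts 1/12 s, in which the tool goes at most 41.7 mm and 7.16 degrees, less where a joint would pass 70% of its speed; a pose out of reach is approached as far as the arm can. A call with a gripper value outside its range is refused whole. "hand" is the closure, from -1 (fully open) to 1 (shut), set as the call begins (left out, the last holds). The fingers move at their own pace and stop on an object; "squeeze" is the grip in N (left out, the last holds). Time passes only in rows, so rows that repeat a pose let the fingers close. It gives the time, the measured TCP pose, the force, the opening and the grip force at its end, in the units of the state.
- env.get_obs(): the state, without advancing time (a new reading comes with each control period).
- env.snapshot(name): name is "side" or "top" or "wrist"; returns (picture, depth): 400x640x3 uint8, red, green, blue; 400x640 float32, m along the optical axis (not along the pixel's ray), 0 where there is no reading.
- env.camera_info(name): a dict with "fx", "fy", "cx", "cy" (pixels), "k1" (the pictures are not rectified: a ray, as slopes to the right and down, at radius r is drawn at 1 + k1 r^2 times it, then the intrinsics apply), "T" (4x4, takes a point from camera to world coordinates). Camera axes: x right, y down, z forward; pixel columns grow to the right and rows downward; lengths in m; the calibration is good to about 2 mm. A picture is of the moment at which its call begins: read the wrist's pose just before it. camera_info takes no time and is no camera call; for the wrist camera it gives the pose at the moment of the call.
- env.job_done(): hands the job in; it is judged then, once.
The state is a dict: "time_s": time; "joints": joint angles; "qvel": joint speeds; "tau": joint torques, N m; "ee_pos": TCP position; "tcp_rot": TCP orientation; "contact_force": force on the tool from outside, world axes, zero at the start; "ft_torque": the same for the moment, N m; "finger_gap": finger opening in m; "grip_force": force on a finger pad.
Only numpy, scipy, OpenCV 4.12 (cv2) and the standard library are available. Lean on these libraries where they do the work, as an engineer would, in place of code of your own. Each camera call takes 0.05 s, during which the arm holds its last target. There are 200 camera calls.

## Working session

There is one attempt and no reset: what is moved stays moved. The work goes in short steps, Python scripts to look and compute and a tool call to move; the robot and the scene stay as the last step left them, time stands still between calls to the robot, and variables do not carry over. Pictures are saved under pics/ and viewed, at most 10 in all, crops included, and the job is handed in when it is done.

Besides the shell and the picture viewer there is one more tool, called as name(argument=value, ...) on one line, values as JSON. play_rows: Moves the arm, as the interface text tells. Its arguments: {"type":"object","properties":{"series":{"type":"array","items":{"type":"array","items":{"type":"number"}}},"hand":{"type":"number"},"squeeze":{"type":"number"}},"required":["series"]}

```bash
mkdir -p pics
cat > h.py <<'E'
import numpy as np, cv2
from plant import env
def snap(n,f=None):
    info=env.camera_info(n); p,d=env.snapshot(n)
    if f: cv2.imwrite('pics/'+f+'.png',p[...,::-1]); np.savez('pics/'+f+'.npz',p=p,d=d,**{k:np.array(v) for k,v in info.items()})
    return p,d,info
def load(f):
    z=np.load('pics/'+f+'.npz'); return z['p'],z['d'],z
def rays(i,uv):
    uv=np.atleast_2d(np.array(uv,float)); K=np.array([[i['fx'],0,i['cx']],[0,i['fy'],i['cy']],[0,0,1]],float)
    return cv2.undistortPoints(uv.reshape(-1,1,2),K,np.array([float(i['k1']),0,0,0])).reshape(-1,2)
def onz(i,uv,z):
    r=rays(i,uv); T=np.array(i['T']); d=np.c_[r,np.ones(len(r))]@T[:3,:3].T
    return T[:3,3]+d*((z-T[2,3])/d[:,2])[:,None]
def cloud(i,d):
    h,w=d.shape; u,v=np.meshgrid(np.arange(w),np.arange(h)); r=rays(i,np.c_[u.ravel(),v.ravel()])
    c=np.c_[r,np.ones(len(r))]*d.reshape(-1,1); T=np.array(i['T']); return (c@T[:3,:3].T+T[:3,3]).reshape(h,w,3)
E
python3 - <<'E'
from h import *
a=snap('top','top0'); b=snap('side','side0')
o=env.get_obs(); print(o['time_s'],o['ee_pos'],o['tcp_rot'],o['finger_gap'])
for x in (a,b): print(np.round(x[2]['T'],3).tolist(), x[2]['fx'],x[2]['k1'])
E
```

```text
0.1 [0.22969681 0.58066739 0.23019643] [ 1.87281189e-01  9.82305919e-01 -8.74712240e-04 -2.71077301e-04] 0.08542021637823044
[[0.099, -0.973, 0.21, 0.264], [-0.995, -0.097, 0.024, -0.005], [-0.003, -0.212, -0.977, 1.385], [0.0, 0.0, 0.0, 1.0]] 451.69119799516477 -0.1107722508368835
[[0.804, -0.326, 0.497, -0.051], [-0.594, -0.424, 0.684, -0.807], [-0.012, -0.845, -0.535, 0.742], [0.0, 0.0, 0.0, 1.0]] 389.16805545766886 0.012434478230997439
```

View pics/top0.png

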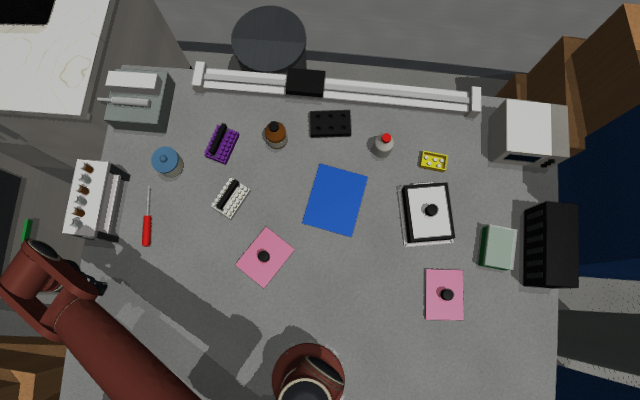

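View pics/side0.png

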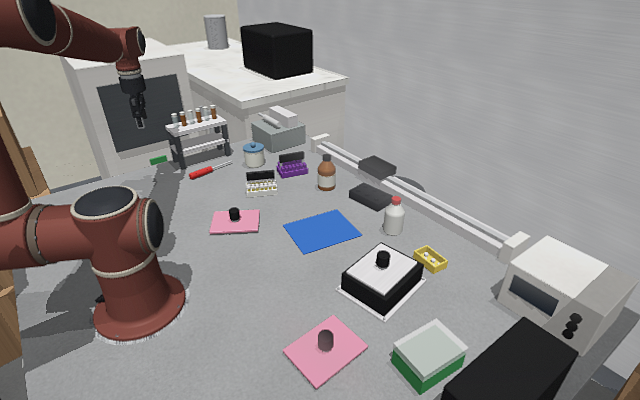

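Top view (u,v): the station with the aluminium lid is at (429,212), knob (431,210). The lid look-alikes are pink, at (265,257) and (445,295). The white carrier is at (231,198), its purple look-alike at (222,143), and the blue pad at (336,200). In the side view the lid knob is at (383,259), the carrier handle at (261,176) and the pad at (322,231). By the description I choose the aluminium lid on the black station and the white carrier. I check this in one close crop.

Run:
```python
from h import *
pt,dt,it=load('top0'); ps,ds,i2=load('side0')
R=lambda p,u,v,w,h,s:cv2.resize(p[v:v+h,u:u+w,::-1],None,fx=s,fy=s,interpolation=cv2.INTER_CUBIC)
# each 400x300
a=R(pt,390,175,80,60,5);b=R(pt,195,170,80,60,5);c=R(ps,340,235,80,60,5);d=R(ps,225,150,80,60,5)
cv2.imwrite('pics/crop0.png',np.vstack([np.hstack([a,b]),np.hstack([c,d])]))
C=cloud(it,dt);S=cloud(i2,ds)
for n,c,(u,v) in [('knob t',C,(431,210)),('lid t',C,(418,195)),('pad t',C,(336,200)),('car t',C,(237,205)),('knob s',S,(383,259)),('pad s',S,(322,231)),('handle s',S,(261,176))]: print(n,np.round(np.nanmedian(c[v-1:v+2,u-1:u+2].reshape(-1,3),0),4))
hsv=cv2.cvtColor(pt,cv2.COLOR_RGB2HSV)
m=cv2.inRange(hsv,(105,150,80),(125,255,255));m[:,:290]=0;m[:,380:]=0
k=np.argwhere(m)[:,::-1]; P=onz(it,k,.005)[:,:2]
r=cv2.minAreaRect((P*1000).astype(np.float32)); print('pad top',r, P.mean(0))
hs=cv2.cvtColor(ps,cv2.COLOR_RGB2HSV)
m=cv2.inRange(hs,(105,150,80),(125,255,255));m[:200]=0;m[:,:270]=0;m[:,375:]=0
k=np.argwhere(m)[:,::-1]; P=onz(i2,k,.005)[:,:2]; print('pad side',cv2.minAreaRect((P*1000).astype(np.float32)))
```

```text
knob t [ 0.5194 -0.3066  0.1074]
lid t [ 0.5688 -0.2749  0.0688]
pad t [ 0.542  -0.0329  0.0033]
car t [0.4929 0.2693 0.0238]
knob s [ 0.513  -0.3222  0.1048]
pad s [ 0.5428 -0.0394  0.0052]
handle s [0.5171 0.2843 0.0671]
pad top ((544.5219116210938, -28.821304321289062), (156.9892120361328, 197.82949829101562), 79.71546173095703) [ 0.54304227 -0.02877005]
pad side ((544.939453125, -32.67478942871094), (159.71653747558594, 198.41461181640625), 79.69495391845703)
```

View pics/crop0.png

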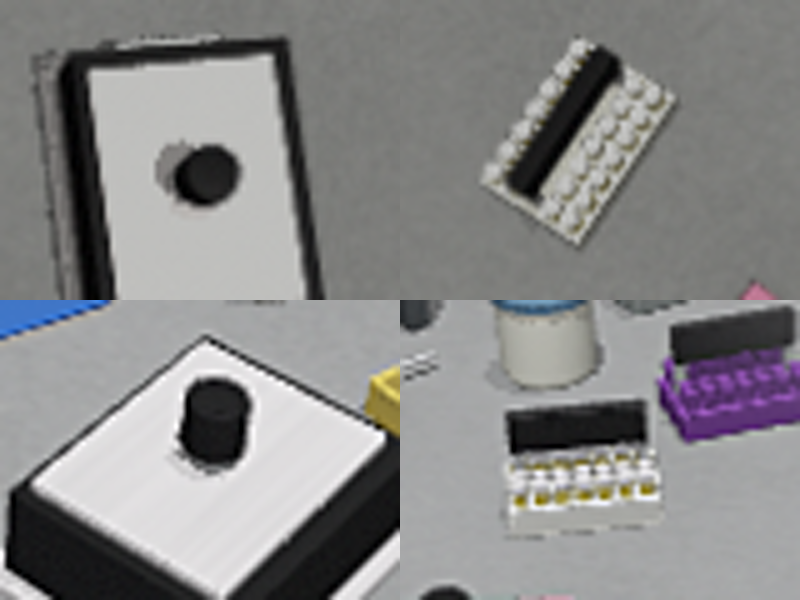

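```bash
cat >> h.py <<'E'
def tri(obs):
    A=np.zeros((3,3));b=np.zeros(3);L=[]
    for i,uv in obs:
        T=np.array(i['T']);d=T[:3,:3]@np.r_[rays(i,uv)[0],1];d/=np.linalg.norm(d);M=np.eye(3)-np.outer(d,d);A+=M;b+=M@T[:3,3];L.append((M,T[:3,3]))
    x=np.linalg.solve(A,b); return x,[np.linalg.norm(M@(x-o)) for M,o in L]
E
python3 - <<'E'
from h import *
pt,dt,it=load('top0'); ps,ds,i2=load('side0')
print('knobtop',tri([(it,(432,209.3)),(i2,(383.5,254.6))]))
print('bar top far/near ends',tri([(it,(228,194.6)),(i2,(260.3,171.3))]))
# lid plate top corners & carrier from depth / colour
C=cloud(it,dt)
x,y,z=C[...,0],C[...,1],C[...,2]
mx=pt.max(2).astype(int); mn=pt.min(2).astype(int)
m=(abs(z-.068)<.012)&(mx>140)&(abs(x-.52)<.15)&(abs(y+.31)<.15)
print('lid',m.sum(),cv2.minAreaRect((onz(it,np.argwhere(m)[:,::-1],.068)[:,:2]*1000).astype(np.float32)))
m=(mx<60)&(z>.05)&(abs(x-.51)<.1)&(abs(y-.28)<.1)
print('bar',m.sum(),cv2.minAreaRect((onz(it,np.argwhere(m)[:,::-1],.082)[:,:2]*1000).astype(np.float32)))
m=(z>.012)&(abs(x-.51)<.1)&(abs(y-.28)<.1)&~((mx-mn>60)&(pt[...,1]<60))
q=C[m][:,:2]; print('car',m.sum(),cv2.minAreaRect((q*1000).astype(np.float32)),q.mean(0))
print(np.round(env.camera_info('wrist')['T'],3).tolist(), env.get_obs()['ee_pos'])
E
```

```text
knobtop (array([ 0.52342472, -0.31129858,  0.10480743]), [np.float64(0.001454028252176259), np.float64(0.0014540282521761526)])
bar top far/near ends (array([0.51367487, 0.28609564, 0.08577877]), [np.float64(0.0033884060114305883), np.float64(0.0033884060114304513)])
lid 1634 ((522.052001953125, -309.916259765625), (148.69248962402344, 112.4231185913086), 10.71338939666748)
bar 211 ((513.0567016601562, 290.4782409667969), (20.297182083129883, 97.71363067626953), 63.992103576660156)
car 890 ((501.4569396972656, 267.8128662109375), (231.5995635986328, 110.70867156982422), 63.82016372680664) [0.50875579 0.28723465]
[[0.368, 0.88, 0.302, 0.153], [0.93, -0.347, -0.122, 0.613], [-0.002, 0.325, -0.946, 0.373], [0.0, 0.0, 0.0, 1.0]] [0.22969681 0.58066739 0.23019643]
```

The crop confirms it: an aluminium lid with a black knob on the black station, and a white carrier with silver and yellow vials under a black bar.
- **Knob top:** triangulates to (0.523, -0.311, 0.105), against 0.108 expected.
- **Bar top:** 0.086, against 0.082 expected.
- **Pad:** 157 x 198 mm, as stated.
- **Reach:** all of these are within the arm's reach.

Next I move over the lid.

play_rows(series=[[29.3,-89.2,0,0,0,0.56],[29.3,-89.2,0,0,0,0.56],[29.3,-89.2,0,0,0,0.56],[29.3,-89.2,0,0,0,0.56],[29.3,-89.2,0,0,0,0.56],[29.3,-89.2,0,0,0,0.56],[29.3,-89.2,0,0,0,0.56],[29.3,-89.2,0,0,0,0.56]], hand=-1)

```text
time_s: 0.77
ee_pos: [0.3329, 0.2656, 0.2308]
tcp_rot: [-0.092, 0.996, -0.0, -0.0]
contact_force: [1.7, -0.4, 0.6]
finger_gap: 0.0852
grip_force: 0.0
```

play_rows(series=[[18.9,-57.6,0,0,0,0],[18.9,-57.6,0,0,0,0],[18.9,-57.6,0,0,0,0],[18.9,-57.6,0,0,0,0],[18.9,-57.6,0,0,0,0],[18.9,-57.6,0,0,0,0],[18.9,-57.6,0,0,0,0],[18.9,-57.6,0,0,0,0]])

```text
time_s: 1.43
ee_pos: [0.4369, -0.0515, 0.2311]
tcp_rot: [-0.091, 0.996, 0.0, 0.0]
contact_force: [0.5, 0.8, -0.1]
finger_gap: 0.0853
grip_force: 0.0
```

```bash
python3 -c "
from h import *
o=env.get_obs();print(o['ee_pos'],o['joints'],o['qvel'])"
```

```text
[ 0.43690443 -0.05147879  0.23112124] [-2.86881677e-01 -4.16657901e-01  2.02297436e+00  1.88940118e-04
  1.53504269e+00 -2.04023880e+00] [-0.98732394  0.55956551 -0.39673599  0.00706454 -0.1711601  -0.97805297]
```

play_rows(series=[[8.5,-25.9,0,0,0,0],[8.5,-25.9,0,0,0,0],[8.5,-25.9,0,0,0,0],[8.5,-25.9,0,0,0,0],[8.5,-25.9,0,0,0,0],[8.5,-25.9,0,0,0,0],[8.5,-25.9,0,0,0,0],[8.5,-25.9,0,0,0,0]])

```text
time_s: 2.1
ee_pos: [0.5221, -0.3123, 0.2301]
tcp_rot: [-0.089, 0.996, -0.0, -0.001]
contact_force: [-0.4, 1.1, -0.6]
finger_gap: 0.0854
grip_force: 0.0
```

Run:
```python
from h import *
o=env.get_obs();print(o['ee_pos'],o['tcp_rot'],np.abs(o['qvel']).max(),o['contact_force'])
p,d,i=snap('wrist','w1'); C=cloud(i,d)
k=(C[...,2]>.098)&(C[...,2]<.12)&(abs(C[...,0]-.522)<.04)&(abs(C[...,1]+.311)<.04)
q=C[k];print('knob top',k.sum(),np.median(q,0),q.min(0),q.max(0))
c,r=cv2.minEnclosingCircle((q[:,:2]*1000).astype(np.float32));print(c,r)
m=(abs(C[...,2]-.068)<.008)&(p.max(2)>130); q=C[m][:,:2]
print('lid',m.sum(),cv2.minAreaRect((q*1000).astype(np.float32)),np.median(C[m][:,2]))
```

```text
[ 0.52209857 -0.31230562  0.23014537] [-8.94544193e-02  9.95990734e-01 -9.80065957e-05 -5.96498699e-04] 0.060086783559562804 [-0.39239126  1.12278804 -0.63898349]
knob top 1181 [ 0.52185469 -0.30994688  0.10780914] [ 0.50672312 -0.32629748  0.09815481] [ 0.53954804 -0.2928929   0.10994081]
(523.4303588867188, -309.58331298828125) 16.897262573242188
lid 27096 ((520.2037353515625, -339.2330627441406), (504.87548828125, 211.1580352783203), 58.15412139892578) 0.06726688835153052
```

View pics/w1.png

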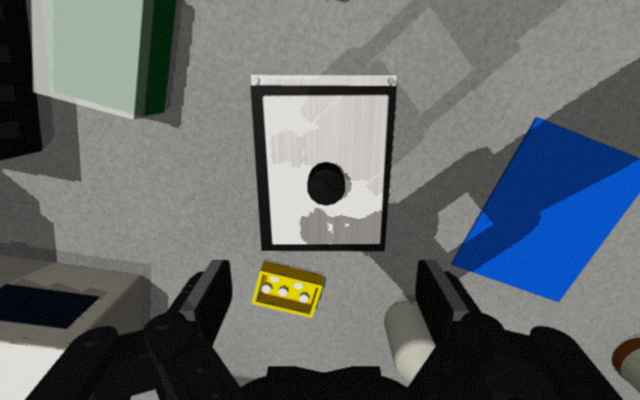

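The wrist view shows the lid knob at (326,183) and the station rim square with the image. The jar tray and bottle are clear of the fingers. The depth gives the knob top at 0.1078, r = 16.9 mm, centre (0.5233, -0.3096). Now I descend.

play_rows(series=[[0.1,0.3,-3.5,0,0,0],[0.1,0.3,-7,0,0,0],[0.1,0.3,-10,0,0,0],[0.1,0.3,-12.5,0,0,0],[0.1,0.3,-14.3,0,0,0],[0.1,0.3,-15.2,0,0,0],[0.1,0.3,-15.3,0,0,0],[0.1,0.3,-15.3,0,0,0]])

```text
time_s: 2.82
ee_pos: [0.523, -0.3046, 0.0786]
tcp_rot: [-0.092, 0.996, 0.0, -0.0]
contact_force: [0.0, 0.1, 0.6]
finger_gap: 0.0858
grip_force: 0.0
```

play_rows(series=[[0,0,0,0,0,0],[0,0,0,0,0,0],[0,0,0,0,0,0],[0,0,0,0,0,0],[0,0,0,0,0,0],[0,0,0,0,0,0],[0,0,0,0,0,0],[0,0,0,0,0,0]], hand=1, squeeze=60)

```text
time_s: 3.48
ee_pos: [0.5241, -0.3073, 0.0805]
tcp_rot: [-0.091, 0.996, -0.002, 0.001]
contact_force: [-1.2, -3.5, 6.8]
finger_gap: 0.0325
grip_force: 60.5
```

play_rows(series=[[0,0,0.5,0,0,0],[0,0,1.2,0,0,0],[0,0,2.5,0,0,0],[0,0,4.5,0,0,0],[0,0,7,0,0,0],[0,0,9.5,0,0,0],[0,0,12,0,0,0],[0,0,13,0,0,0]])

```text
time_s: 4.15
ee_pos: [0.5241, -0.3055, 0.2126]
tcp_rot: [-0.092, 0.996, -0.001, 0.002]
contact_force: [1.0, -0.6, -3.0]
finger_gap: 0.0323
grip_force: 60.9
```

Run:
```python
from h import *
o=env.get_obs();print(o['ee_pos'],o['tcp_rot'],o['contact_force'],o['ft_torque'],o['finger_gap'])
p,d,i=snap('wrist','w2'); snap('side','side1')
```

```text
[ 0.52414386 -0.30549828  0.21259703] [-0.09169117  0.99578494 -0.0011895   0.00191359] [ 1.00978272 -0.56023045 -2.99116655] [-0.07446346 -0.20147162  0.03276835] 0.03231377768331072
```

View pics/side1.png

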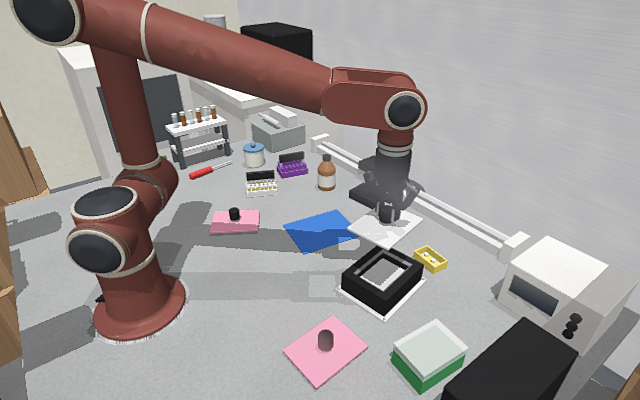

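The side view shows the lid level in the fingers at (385,228), and the station's well now open at (383,270). Next I carry the lid over the pad.

play_rows(series=[[0.2,2.0,0,0,0,0],[0.5,5.5,0,0,0,0],[0.8,9.5,0,0,0,0],[1.1,13.5,0,0,0,0],[1.4,17.5,0,0,0,0],[1.7,21.5,0,0,0,0],[1.9,25,0,0,0,0],[2.1,27.4,0,0,0,0]])

```text
time_s: 4.92
ee_pos: [0.5421, -0.0277, 0.2053]
tcp_rot: [-0.093, 0.996, 0.001, -0.002]
contact_force: [0.2, -1.3, -4.4]
finger_gap: 0.0318
grip_force: 60.9
```

play_rows(series=[[0,0,-2,0,0,0],[0,0,-5,0,0,0],[0,0,-8.5,0,0,0],[0,0,-11.5,0,0,0],[0,0,-14,0,0,0],[0,0,-15.5,0,0,0],[0,0,-16.3,0,0,0],[0,0,-16.5,0,0,0]])

```text
time_s: 5.58
ee_pos: [0.5409, -0.0306, 0.0394]
tcp_rot: [-0.091, 0.996, 0.001, -0.004]
contact_force: [-1.8, -0.5, -3.6]
finger_gap: 0.0322
grip_force: 61.1
```

play_rows(series=[[0,0,-0.1,0,0,0],[0,0,-0.2,0,0,0],[0,0,-0.3,0,0,0],[0,0,-0.3,0,0,0]])

```text
time_s: 5.92
ee_pos: [0.5449, -0.0315, 0.0416]
tcp_rot: [-0.091, 0.996, -0.0, 0.001]
contact_force: [-0.1, 0.2, -3.1]
finger_gap: 0.0324
grip_force: 61.1
```

play_rows(series=[[0,0,-0.2,0,0,0],[0,0,-0.4,0,0,0],[0,0,-0.5,0,0,0],[0,0,-0.6,0,0,0],[0,0,-0.6,0,0,0],[0,0,-0.6,0,0,0]])

```text
time_s: 6.42
ee_pos: [0.5439, -0.0313, 0.0342]
tcp_rot: [-0.091, 0.996, 0.0, -0.0]
contact_force: [-0.5, 0.8, -3.7]
finger_gap: 0.0322
grip_force: 61.1
```

play_rows(series=[[0,0,-0.1,0,0,0],[0,0,-0.2,0,0,0],[0,0,-0.25,0,0,0],[0,0,-0.25,0,0,0],[0,0,-0.25,0,0,0]])

```text
time_s: 6.83
ee_pos: [0.5443, -0.0313, 0.0335]
tcp_rot: [-0.091, 0.996, -0.0, -0.0]
contact_force: [-6.0, 1.0, 6.9]
finger_gap: 0.0316
grip_force: 62.3
```

Contact at the expected height: the force turned to +6.9 N at z 0.0335. I release.

play_rows(series=[[0,0,0.1,0,0,0],[0,0,0.1,0,0,0],[0,0,0.1,0,0,0],[0,0,0.1,0,0,0],[0,0,0.1,0,0,0],[0,0,0.1,0,0,0],[0,0,0.1,0,0,0],[0,0,0.1,0,0,0]], hand=-1)

```text
time_s: 7.5
ee_pos: [0.544, -0.0313, 0.0328]
tcp_rot: [-0.091, 0.996, 0.0, -0.0]
contact_force: [-0.7, 0.5, -0.0]
finger_gap: 0.0852
grip_force: 0.0
```

play_rows(series=[[0,0,2,0,0,0],[0,0,5,0,0,0],[0,0,8.5,0,0,0],[0,0,12,0,0,0],[0,0,16,0,0,0],[0,0,19,0,0,0],[0,0,20,0,0,0],[0,0,20,0,0,0]])

```text
time_s: 8.17
ee_pos: [0.546, -0.0317, 0.2371]
tcp_rot: [-0.091, 0.996, -0.001, 0.004]
contact_force: [-0.5, 0.5, -0.5]
finger_gap: 0.0856
grip_force: 0.0
```

Run:
```python
from h import *
o=env.get_obs();print(o['ee_pos'],o['contact_force'],o['finger_gap'])
p,d,i=snap('wrist','w3'); C=cloud(i,d)
k=(C[...,2]>.05)&(C[...,2]<.075)&(abs(C[...,0]-.544)<.05)&(abs(C[...,1]+.031)<.05)
q=C[k];print('knob top',k.sum(),np.median(q,0),cv2.minEnclosingCircle((q[:,:2]*1000).astype(np.float32)))
m=(abs(C[...,2]-.021)<.006)&(abs(C[...,0]-.544)<.1)&(abs(C[...,1]+.031)<.1);q=C[m]
A=np.c_[q[:,:2],np.ones(len(q))];f=np.linalg.lstsq(A,q[:,2],rcond=None)[0];print('plate',m.sum(),np.median(q,0),'slope',f[:2])
```

```text
[ 0.54599704 -0.03170308  0.23705925] [-0.46805546  0.49447134 -0.49728999] 0.08558286980034831
knob top 874 [ 0.54176519 -0.03078454  0.06080657] ((543.1666870117188, -30.583724975585938), 16.87807846069336)
plate 12229 [ 0.5307151  -0.03226172  0.02104665] slope [-1.31184250e-03 -2.96950332e-05]
```

The lid lies level on the pad at (0.543, -0.031), with its plate top at 0.021. Next I look into the well from above.

play_rows(series=[[0,-4,0,0,0,0],[-0.5,-8,0,0,0,0],[-1,-12,0,0,0,0],[-1.5,-16,0,0,0,0],[-1.5,-20,0,0,0,0],[-1.5,-24,0,0,0,0],[-1.5,-26,0,0,0,0],[-1.5,-26,0,0,0,0]])

```text
time_s: 8.88
ee_pos: [0.527, -0.2945, 0.2284]
tcp_rot: [-0.089, 0.996, 0.001, -0.003]
contact_force: [0.0, 0.3, 0.1]
finger_gap: 0.0854
grip_force: 0.0
```

Run:
```python
from h import *
snap('wrist'); o=env.get_obs();print(o['ee_pos'],np.abs(o['qvel']).max())
p,d,i=snap('wrist','w4'); C=cloud(i,d)
near=(abs(C[...,0]-.522)<.12)&(abs(C[...,1]+.311)<.12)
m=near&(abs(C[...,2]-.035)<.006)
# keep blob connected at well centre
n,l,st,ce=cv2.connectedComponentsWithStats(m.astype(np.uint8))
for j in range(1,n):
    if st[j,4]>1500: 
        q=C[l==j]; print('floor',st[j],np.median(q[:,2]),cv2.minAreaRect((q[:,:2]*1000).astype(np.float32)))
m=near&(abs(C[...,2]-.060)<.004);q=C[m]
print('rim',m.sum(),np.median(q[:,2]),cv2.minAreaRect((q[:,:2]*1000).astype(np.float32)))
cv2.imwrite('pics/w4c.png',cv2.resize(p[60:270,220:430,::-1],None,fx=2.8,fy=2.8,interpolation=cv2.INTER_CUBIC))
```

```text
[ 0.52731151 -0.29230626  0.22865062] 0.04521790453650313
floor [ 263  107   81  109 8285] 0.0350820861858836 ((527.1182861328125, -311.8017883300781), (115.33946990966797, 80.40332794189453), 10.079366683959961)
rim 13149 0.05991647313539672 ((525.69482421875, -312.24737548828125), (170.23989868164062, 134.77197265625), 10.105147361755371)
```

View pics/w4c.png

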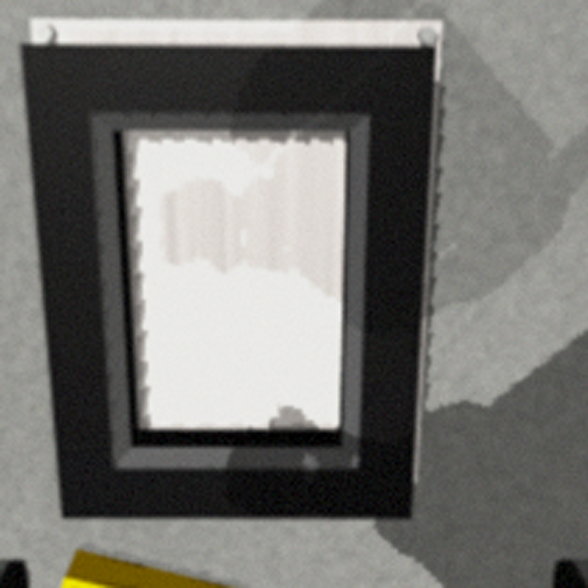

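The crop shows the well square in the station: the rim outline from (22,45) to (435,515), the floor from (118,130) to (345,440). The rim measures 170.2 x 134.8 mm at 0.060 and the floor 115 x 80 mm at 0.035, yaw 10.1°, so the well centre is at about (0.526, -0.312). Next I go to the carrier.

play_rows(series=[[0,4,0,0,0,-0.1],[0,8,0,0,0,-0.2],[0,12,0,0,0,-0.3],[0,16,0,0,0,-0.4],[0,20,0,0,0,-0.5],[0,24,0,0,0,-0.6],[-0.5,28,0,0,0,-0.63],[-0.5,32,0,0,0,-0.63]])

```text
time_s: 9.65
ee_pos: [0.5219, 0.0321, 0.2312]
tcp_rot: [0.221, 0.975, 0.0, -0.001]
contact_force: [0.7, -0.7, 0.8]
finger_gap: 0.0851
grip_force: 0.0
```

play_rows(series=[[0,4,0,0,0,0],[-0.3,8,0,0,0,0],[-0.6,12,0,0,0,0],[-0.9,16,0,0,0,0],[-0.9,20,0,0,0,0],[-0.9,24,0,0,0,0],[-0.9,26,0,0,0,0],[-0.9,26,0,0,0,0]])

```text
time_s: 10.32
ee_pos: [0.5123, 0.2934, 0.231]
tcp_rot: [0.218, 0.976, -0.0, -0.002]
contact_force: [0.1, 0.6, -0.3]
finger_gap: 0.0854
grip_force: 0.0
```

Run:
```python
from h import *
snap('wrist');o=env.get_obs();print(o['ee_pos'],o['tcp_rot'],np.abs(o['qvel']).max())
p,d,i=snap('wrist','w5'); C=cloud(i,d)
near=(abs(C[...,0]-.51)<.1)&(abs(C[...,1]-.287)<.1)
g=p.max(2)<70
m=near&(abs(C[...,2]-.082)<.006)&g;q=C[m]
print('bartop',m.sum(),np.median(q[:,2]),cv2.minAreaRect((q[:,:2]*1000).astype(np.float32)))
sat=p.max(2).astype(int)-p.min(2)
m=near&(C[...,2]>.015)&(C[...,2]<.09)&~((sat>50)&(p[...,2]>p[...,1]));
n,l,st,ce=cv2.connectedComponentsWithStats(m.astype(np.uint8)); j=1+st[1:,4].argmax()
q=C[l==j]; q=q[(q[:,2]<.03)]; print('block',len(q),cv2.minAreaRect((q[:,:2]*1000).astype(np.float32)))
cv2.imwrite('pics/w5c.png',p[...,::-1])
```

```text
[0.51267302 0.29128837 0.23099011] [ 2.18857995e-01  9.75755476e-01 -8.19005035e-04 -1.32569518e-03] 0.05187315948522834
bartop 1460 0.08190119420865169 ((516.1826171875, 294.718994140625), (13.977543830871582, 98.91170501708984), 63.59202575683594)
block 2010 ((516.4066772460938, 294.6888427734375), (73.96717071533203, 109.36832427978516), 63.661006927490234)
```

View pics/w5c.png

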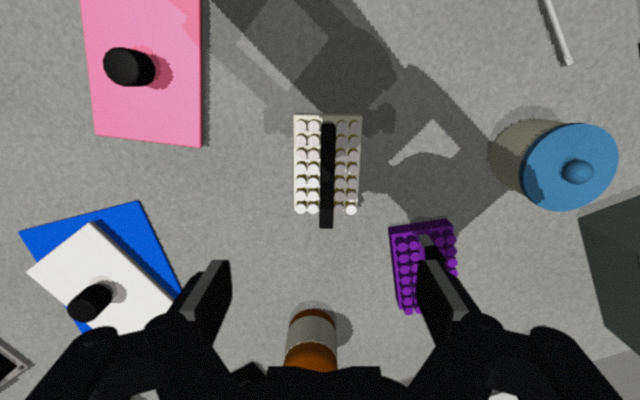

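The wrist view shows the white carrier from (294,115) to (362,215) with its bar at (327,175). The purple look-alike is at (425,265), clear of the fingers' path. Bar top is 0.0819, 14 x 99 mm, centre (0.5162, 0.2947), direction -26.4°; the block agrees. I descend and grip.

play_rows(series=[[0.35,0.35,-3.5,0,0,-0.02],[0.35,0.35,-7,0,0,-0.02],[0.35,0.35,-10.5,0,0,-0.02],[0.35,0.35,-13.5,0,0,-0.02],[0.35,0.35,-16,0,0,-0.02],[0.35,0.35,-17.4,0,0,-0.02],[0.35,0.35,-17.9,0,0,-0.02],[0.35,0.35,-17.9,0,0,-0.02]])

```text
time_s: 11.08
ee_pos: [0.5176, 0.2912, 0.0526]
tcp_rot: [0.232, 0.973, -0.001, -0.001]
contact_force: [-0.7, -0.9, 0.9]
finger_gap: 0.0858
grip_force: 0.0
```

play_rows(series=[[0,0,0,0,0,0],[0,0,0,0,0,0]])

```text
time_s: 11.25
ee_pos: [0.5201, 0.2927, 0.0563]
tcp_rot: [0.231, 0.973, 0.001, 0.002]
contact_force: [0.3, 0.7, 0.2]
finger_gap: 0.0853
grip_force: 0.0
```

play_rows(series=[[-0.2,0.1,-0.2,0,0,0],[-0.3,0.2,-0.3,0,0,0],[-0.3,0.2,-0.3,0,0,0],[-0.3,0.2,-0.3,0,0,0],[-0.3,0.2,-0.3,0,0,0]])

```text
time_s: 11.67
ee_pos: [0.5156, 0.2943, 0.0511]
tcp_rot: [0.231, 0.973, 0.0, 0.0]
contact_force: [0.8, 0.6, 0.5]
finger_gap: 0.0855
grip_force: 0.0
```

play_rows(series=[[0,0,0,0,0,0],[0,0,0,0,0,0],[0,0,0,0,0,0],[0,0,0,0,0,0],[0,0,0,0,0,0],[0,0,0,0,0,0],[0,0,0,0,0,0],[0,0,0,0,0,0]], hand=1, squeeze=70)

```text
time_s: 12.33
ee_pos: [0.5155, 0.294, 0.0508]
tcp_rot: [0.231, 0.973, -0.0, -0.0]
contact_force: [-0.4, -1.5, -0.3]
finger_gap: 0.0128
grip_force: 70.3
```

play_rows(series=[[0,0,0,0,0,0],[0,0,0,0,0,0],[0,0,0,0,0,0],[0,0,0,0,0,0]])

```text
time_s: 12.67
ee_pos: [0.5155, 0.2941, 0.0508]
tcp_rot: [0.231, 0.973, -0.0, -0.0]
contact_force: [-0.3, -1.7, 1.1]
finger_gap: 0.0128
grip_force: 70.3
```

Held: gap 12.8 mm, TCP 50.8 mm above the carrier's underside. I lift and check.

play_rows(series=[[0,0,0.5,0,0,0],[0,0,1.5,0,0,0],[0,0,3.5,0,0,0],[0,0,6,0,0,0],[0,0,9,0,0,0],[0,0,12,0,0,0],[0,0,14,0,0,0],[0,0,15,0,0,0]])

```text
time_s: 13.33
ee_pos: [0.5168, 0.2949, 0.2052]
tcp_rot: [0.231, 0.973, 0.002, 0.002]
contact_force: [0.4, 1.0, -5.4]
finger_gap: 0.0131
grip_force: 69.6
```

play_rows(series=[[0,-2,0,0,0,0.05],[0,-5,0,0,0,0.12],[0,-9,0,0,0,0.2],[0,-13,0,0,0,0.3],[0.2,-17,0,0,0,0.4],[0.4,-21,0,0,0,0.5],[0.6,-25,0,0,0,0.6],[0.8,-29,0,0,0,0.64]])

```text
time_s: 14.0
ee_pos: [0.5223, 0.0026, 0.1996]
tcp_rot: [-0.089, 0.996, 0.0, -0.001]
contact_force: [1.3, 0.1, -5.7]
finger_gap: 0.0128
grip_force: 69.6
```

play_rows(series=[[0,-4,0,0,0,0],[0,-8,0,0,0,0],[0,-12,0,0,0,0],[0,-16,0,0,0,0],[0,-20,0,0,0,0],[0,-24,0,0,0,0],[0,-28,0,0,0,0],[0,-30.5,0,0,0,0]])

```text
time_s: 14.67
ee_pos: [0.5223, -0.3041, 0.1995]
tcp_rot: [-0.085, 0.996, -0.0, -0.001]
contact_force: [0.4, 0.4, -4.9]
finger_gap: 0.0129
grip_force: 69.8
```

play_rows(series=[[0,-0.3,0,0,0,0],[0,-0.5,0,0,0,0],[0,-0.5,0,0,0,0],[0,-0.5,0,0,0,0],[0,-0.5,0,0,0,0],[0,-0.5,0,0,0,0]])

```text
time_s: 15.17
ee_pos: [0.5237, -0.3045, 0.2008]
tcp_rot: [-0.087, 0.996, 0.0, -0.0]
contact_force: [0.1, -0.2, -5.2]
finger_gap: 0.0127
grip_force: 70.0
```

Run:
```python
from h import *
o=env.get_obs();print(o['time_s'],o['ee_pos'],o['tcp_rot'],o['contact_force'],o['finger_gap'])
p,d,i=snap('wrist','w6'); p2,d2,i2=snap('side','side2')
cv2.imwrite('pics/w6c.png',np.hstack([p[...,::-1][40:400,140:540],cv2.resize(p2[130:310,300:500,::-1],(400,360),interpolation=cv2.INTER_CUBIC)]))
C=cloud(i,d)
b=(p.max(2)<70)&(abs(C[...,2]-.232)<.03)&(abs(C[...,0]-.526)<.08)&(abs(C[...,1]+.312)<.08)
m=(C[...,2]>.14)&(C[...,2]<.20)&(abs(C[...,0]-.526)<.09)&(abs(C[...,1]+.312)<.09)
q=C[m]; print('carrier',len(q),cv2.minAreaRect((q[:,:2]*1000).astype(np.float32)), np.percentile(q[:,2],[5,50,95]))
n=(abs(C[...,0]-.526)<.1)&(abs(C[...,1]+.312)<.1)&(abs(C[...,2]-.06)<.004);q=C[n];print('rim',len(q),cv2.minAreaRect((q[:,:2]*1000).astype(np.float32)))
```

```text
15.1667 [ 0.52371479 -0.30454139  0.20076321] [-8.73157055e-02  9.96180675e-01  1.60879496e-04 -6.34874139e-05] [ 0.08194934 -0.24846139 -5.21461168] 0.012733866628949736
carrier 13301 ((516.4185791015625, -305.1127624511719), (92.70414733886719, 74.41287994384766), 10.31164264678955) [0.17140636 0.18846192 0.19084597]
rim 8241 ((525.81201171875, -311.968017578125), (170.22984313964844, 134.20687866210938), 10.032991409301758)
```

View pics/w6c.png

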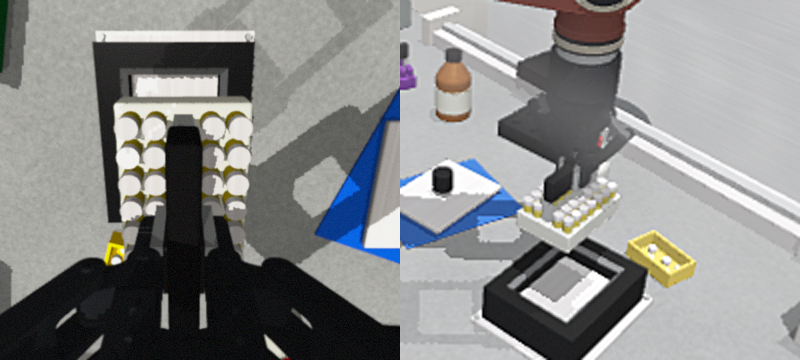

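The wrist part of the picture shows the carrier level over the station, its block from (115,100) to (250,220). The side part agrees. Carrier yaw is 10.3° against 10.0° for the rim. It needs about +1.5 mm in x and -8 mm in y before lowering.

play_rows(series=[[0.1,-0.4,-1,0,0,0],[0.15,-0.8,-3,0,0,0],[0.15,-0.8,-5,0,0,0],[0.15,-0.8,-6.5,0,0,0],[0.15,-0.8,-7.5,0,0,0],[0.15,-0.8,-8,0,0,0],[0.15,-0.8,-8,0,0,0],[0.15,-0.8,-8,0,0,0]])

```text
time_s: 15.93
ee_pos: [0.5254, -0.314, 0.1213]
tcp_rot: [-0.087, 0.996, -0.0, 0.0]
contact_force: [0.2, 0.6, -4.6]
finger_gap: 0.0132
grip_force: 69.9
```

play_rows(series=[[0,0,0,0,0,0],[0,0,0,0,0,0],[0,0,0,0,0,0],[0,0,0,0,0,0]])

```text
time_s: 16.27
ee_pos: [0.5254, -0.3141, 0.1217]
tcp_rot: [-0.087, 0.996, -0.0, 0.001]
contact_force: [-1.2, -0.6, -5.7]
finger_gap: 0.0129
grip_force: 69.9
```

Run:
```python
from h import *
o=env.get_obs();print(o['ee_pos'],o['tcp_rot'],o['contact_force'])
p,d,i=snap('wrist','w7'); C=cloud(i,d); z=o['ee_pos'][2]-.0508
a=np.radians(10.1);R=np.array([[np.cos(a),np.sin(a)],[-np.sin(a),np.cos(a)]])
Q=(C[...,:2]-[.5258,-.3121])@R.T
m=(C[...,2]>z+.01)&(C[...,2]<z+.044)&(abs(Q[...,0])<.08)&(abs(Q[...,1])<.06)
q=Q[m];b=(C[...,2]>z+.015)&(C[...,2]<z+.028)&m&(Q[...,0]<0)
print('carrier in well frame: x min',np.percentile(q[:,0],.2),'y',q[:,1].min(),q[:,1].max(),'block y',Q[b][:,1].min(),Q[b][:,1].max(),'xmin',Q[b][:,0].min())
n=(abs(C[...,2]-.06)<.004)&(abs(Q[...,0])<.1)&(abs(Q[...,1])<.08);q=C[n];print('rim',len(q),cv2.minAreaRect((q[:,:2]*1000).astype(np.float32)))
```

```text
[ 0.52541027 -0.31409327  0.12172758] [-8.65067871e-02  9.96251009e-01 -4.83781619e-04  5.18617706e-04] [-1.23057751 -0.61818942 -5.70012957]
carrier in well frame: x min -0.05413954030897071 y -0.03852245742406623 0.035646974746983175 block y -0.03835482068087436 0.035646974746983175 xmin -0.05427451945967929
rim 21437 ((521.06640625, -312.94757080078125), (160.58851623535156, 135.24957275390625), 10.10218620300293)
```

In the well frame the carrier is off by +0.8 mm along the length and -1.4 mm across. I correct this and lower slowly.

play_rows(series=[[-0.05,0.15,-0.2,0,0,0],[-0.05,0.15,-0.5,0,0,0],[-0.05,0.15,-0.9,0,0,0],[-0.05,0.15,-1.3,0,0,0],[-0.05,0.15,-1.7,0,0,0],[-0.05,0.15,-2.0,0,0,0],[-0.05,0.15,-2.2,0,0,0],[-0.05,0.15,-2.2,0,0,0]])

```text
time_s: 16.98
ee_pos: [0.5241, -0.312, 0.0979]
tcp_rot: [-0.086, 0.996, 0.0, -0.001]
contact_force: [-1.1, -0.4, -4.8]
finger_gap: 0.0128
grip_force: 69.9
```

play_rows(series=[[0,0,-0.2,0,0,0],[0,0,-0.4,0,0,0],[0,0,-0.6,0,0,0],[0,0,-0.8,0,0,0],[0,0,-0.9,0,0,0],[0,0,-1.0,0,0,0],[0,0,-1.0,0,0,0],[0,0,-1.0,0,0,0]])

```text
time_s: 17.65
ee_pos: [0.5245, -0.3123, 0.0888]
tcp_rot: [-0.086, 0.996, 0.0, -0.0]
contact_force: [-0.3, -0.1, -5.4]
finger_gap: 0.0131
grip_force: 69.9
```

Going in freely, with no side force, and 3 mm remain.

play_rows(series=[[0,0,-0.1,0,0,0],[0,0,-0.2,0,0,0],[0,0,-0.25,0,0,0],[0,0,-0.3,0,0,0],[0,0,-0.35,0,0,0],[0,0,-0.4,0,0,0],[0,0,-0.4,0,0,0],[0,0,-0.4,0,0,0]])

```text
time_s: 18.32
ee_pos: [0.5247, -0.3125, 0.0857]
tcp_rot: [-0.087, 0.996, -0.0, 0.0]
contact_force: [-2.9, 0.9, 1.9]
finger_gap: 0.0127
grip_force: 71.0
```

The carrier is on the floor: z 0.0857 against 0.0858 expected, and its weight is off the gripper. I release and retreat.

play_rows(series=[[0,0,0.1,0,0,0],[0,0,0.1,0,0,0],[0,0,0.1,0,0,0],[0,0,0.1,0,0,0],[0,0,0.1,0,0,0],[0,0,0.1,0,0,0],[0,0,0.1,0,0,0],[0,0,0.1,0,0,0]], hand=-1)

```text
time_s: 18.98
ee_pos: [0.5246, -0.3123, 0.0858]
tcp_rot: [-0.086, 0.996, -0.0, 0.0]
contact_force: [0.3, 0.2, -0.1]
finger_gap: 0.0857
grip_force: 0.0
```

play_rows(series=[[0,0,1.5,0,0,0],[0,0,4,0,0,0],[0,0,7,0,0,0],[0,0,10,0,0,0],[0,0,13,0,0,0],[0,0,15,0,0,0],[0,0,15,0,0,0],[0,0,15,0,0,0]])

```text
time_s: 19.65
ee_pos: [0.5252, -0.3128, 0.2375]
tcp_rot: [-0.087, 0.996, -0.001, 0.001]
contact_force: [1.1, -0.2, -1.3]
finger_gap: 0.0854
grip_force: 0.0
```

Run:
```python
from h import *
snap('wrist');o=env.get_obs();print(o['time_s'],o['ee_pos'],o['contact_force'],o['finger_gap'])
p,d,i=snap('wrist','w8'); p2,d2,i2=snap('side','side3')
cv2.imwrite('pics/w8c.png',np.hstack([p[...,::-1][40:400,140:540],cv2.resize(p2[180:360,260:460,::-1],(400,360),interpolation=cv2.INTER_CUBIC)]))
C=cloud(i,d); near=(abs(C[...,0]-.526)<.09)&(abs(C[...,1]+.312)<.09)
m=near&(abs(C[...,2]-.117)<.006)&(p.max(2)<80);q=C[m];print('bar top',len(q),np.median(q[:,2]),cv2.minAreaRect((q[:,:2]*1000).astype(np.float32)))
m=near&(abs(C[...,2]-.075)<.003);q=C[m];f=np.linalg.lstsq(np.c_[q[:,:2],np.ones(len(q))],q[:,2],rcond=None)[0];print('vial tops',len(q),np.median(q[:,2]),f[:2],cv2.minAreaRect((q[:,:2]*1000).astype(np.float32)))
n=(abs(C[...,2]-.06)<.003)&(abs(C[...,0]-.526)<.11)&(abs(C[...,1]+.312)<.1);q=C[n];print('rim',len(q),cv2.minAreaRect((q[:,:2]*1000).astype(np.float32)))
```

```text
19.7 [ 0.52437085 -0.31221959  0.23532483] [-1.03708481  0.47763092 -0.01440085] 0.08512546619079603
bar top 1814 0.1169071109586845 ((526.0035400390625, -311.5244445800781), (99.78833770751953, 13.652904510498047), 9.440814018249512)
vial tops 3278 0.07496835994806675 [-0.00152467 -0.00080842] ((526.213623046875, -311.6660461425781), (100.89185333251953, 67.32681274414062), 10.055488586425781)
rim 13808 ((525.8727416992188, -311.770751953125), (170.54550170898438, 134.42730712890625), 9.921520233154297)
```

View pics/w8c.png

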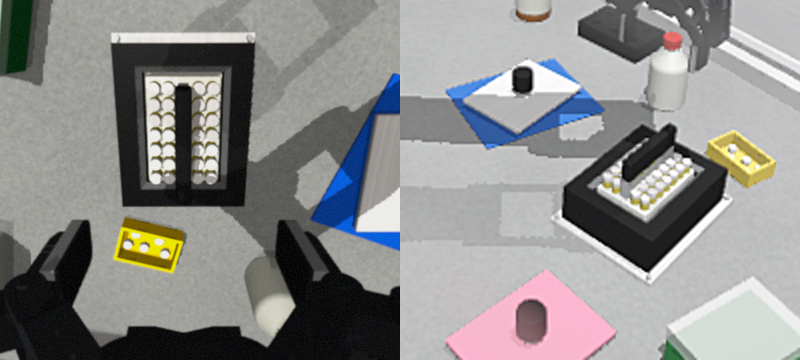

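The picture shows the carrier seated in the well (bar at (183,140) in the left part) and the lid knob-up on the pad (at (522,80) in the right part). The bar top is at 0.1169 and the vial tops at 0.0750, level, within 0.5 mm of the station's centre. The gripper is clear, so I hand in.

```bash
python3 -c "
from plant import env
print(env.job_done())"
```

```text
the job is handed in; nothing more can be done
None
```

The job is handed in at about 20 s on the robot's clock: by my last measurements the lid lies level on the blue pad, knob up, within 3 mm of its middle, the carrier is level and fully home in the well within 0.5 mm of its centre, and both are released; no verdict was returned.

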